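# Let off the trailer hand-brake lever at the parts counter

### The job

The trailer hand-brake lever on the demonstration board is still pulled on. Press its red pawl tab down until the pawl flips over and stays clear of the teeth, then push the lever down past the teeth until it lies on its stop, and move away. Only push with the fingers: never force the lever against the engaged pawl or pull it up further, and leave the filters and the carton standing where they are.

Things in the scene. Friction and masses are not known exactly. Their poses are not given: they have to be found in the camera images.
- brake_stand: Plywood board 400 x 110 mm, 25 mm high, fixed to the counter, with the brake lever's grey steel bracket bolted on it. Origin: centre of the board's underside. +x runs along the board from the red tab's end to the lever's grip end, +z up; lever and pawl swing in its x-z plane (y = 0). The bracket is 50 mm wide (y) over bolts and spring, spans x = -134 to +22 mm and is 175 mm high.
- lever_pivot (a point): Axis of the lever's pivot, at (-40, 0, 115) mm in the frame of the stand.
- lever (a joint): Lever angle above level, rad. 0: level, fully down on its rubber stop (brake off). Larger: pulled up; starts at 0.54 to 0.84, limit 1.3. With the pawl engaged it clicks upwards but is blocked downwards at the next tooth (every 0.17 rad). With the pawl free its stiff pivot keeps it where it is left; 3 to 12 N down on the grip lower it.
- lever_grip (a point): Point on the centre line of the lever's black rubber grip, 240 mm from the pivot; its x axis points along the lever away from the pivot. The grip is round, 31 mm in diameter, 178 to 303 mm from the pivot. Between pivot and grip runs a flat steel bar 24 mm high, 9 mm thick, with the toothed quadrant (radius 60 mm) next to the pivot.
- pawl (a joint): Pawl angle, rad. 0 to about 0.15: engaged, nose in or on the teeth; 0.62: fully free. An over-centre spring pulls it to the teeth below 0.32 and to the free end above, so once pressed past the middle it flips over and stays free by itself. Pressing the tab takes 3 to 6 N at first, less further down.
- pawl_tab (a point): Centre of the upper face of the red ribbed thumb tab on the pawl's tail, 36 mm (along the board) x 50 mm (across). Engaged, it is about 185 mm above the counter and 57 mm from the pawl's pivot (at (-110, 0, 161) mm in the stand's frame) towards -x, sloping up that way by 0.3 rad; fully free it has sunk about 35 mm and slopes the other way. Free space below it.
- oil_filter_mid (a point): Centre of a loose blue and white oil filter can standing on the counter beside the board: 76 mm in diameter, 83 mm high. Not to be disturbed.
- cartridge_mid (a point): Centre of a loose white filter cartridge with black rubber ends standing on the counter beside the board: 80 mm in diameter, 107 mm high. Not to be disturbed.
- carton_mid (a point): Centre of a loose brown and blue filter carton standing on the counter beside the board: 82 x 82 mm, 94 mm high. Not to be disturbed.

How it is judged (in metres and radians):
On the way, in this order (a step that is already met when the one before it is completed fails the run):
1. the pawl is pressed over and free of the teeth while the lever is still up (value of joint pawl above 0.45 rad and value of joint lever above 0.3 rad), for 0.2 s.
2. the lever is pushed down onto its stop with the pawl free (value of joint pawl above 0.45 rad and value of joint lever below 0.07 rad), for 0.2 s.
At the end, for the whole second after the job is handed in: The lever lies down on its stop, within 0.07 rad (about 4 degrees), at rest, and the pawl is still flipped over, clear of the teeth (joint above 0.45 rad) (all of step 2 and velocity of joint lever between -0.05 and 0.05 rad/s); the robot touches nothing.
It fails at once if the lever was forced against the engaged pawl (value of joint pawl below 0.25 rad and contact force between the fingers and lever above 40 N).
It fails at once if the lever was pulled up further (value of joint lever above 0.96 rad).
It fails at once if the oil filter was moved or tipped (distance of oil_filter_mid from where it was at the start of the episode above 0.02 m or angle between oil_filter_mid's own z axis and vertical above 0.3 rad).
It fails at once if the cartridge was moved or tipped (distance of cartridge_mid from where it was at the start of the episode above 0.02 m or angle between cartridge_mid's own z axis and vertical above 0.3 rad).
It fails at once if the carton was moved or tipped (distance of carton_mid from where it was at the start of the episode above 0.02 m or angle between carton_mid's own z axis and vertical above 0.3 rad).
It also fails if it takes over 42 s, if anything falls off the work surface, if the arm or the gripper's body presses on something with over 40 N, if the wrist force passes 120 N, or if a joint passes its speed limit or range.

### The arm

A 6-joint arm with a two-finger parallel gripper is mounted at the origin on the work surface. World frame = base frame: x ahead of the robot, y to its left, z up, the work surface at z = 0. Lengths are in mm, angles in degrees, forces in N, time in s.
With the tool pointing down it reaches from about 300 to 850 mm from the base axis. Payload 4.2 kg.
Tool frame: the origin (TCP) lies midway between the tips of the shut fingers; the grasp point (between the pads) lies 19 mm behind it; z points along the fingers, y is the direction in which the jaws open and shut (so a half turn about z gives the same grasp; the last joint's range is limited). The gripper opens to 91 mm and grips with 3 to 60 N. Pads are 32 mm wide; open, the fingers measure 118 mm over their backs; the gripper's body (76 mm by 178 mm) begins 60 mm behind the grasp point.
Start: joints at [68.698, 18.312, 89.639, -0, 72.044, -1.146], TCP at [198.141, 539.799, 213.976] pointing down, gripper open.
Joint ranges: [-177.97, 177.97], [-48.28, 115.42], [12.27, 149.76], [-77.06, 257.06], [2.81, 150.46], [-146.56, 146.56]. Speed limits (degrees/s): [147.25, 147.25, 180, 180, 180, 180].

### API

Orientations are given as [roll, pitch, yaw] about the fixed x, y, z axes, in that order (R = Rz(yaw) Ry(pitch) Rx(roll)).
In Python, from workcell import env gives the robot as it stands.
- The arm moves only by the shell command python3 -m jog 'ROWS' [FORCE]. ROWS is JSON, a list of rows, each an object of numbers: "dx", "dy", "dz": the shift along the world's x, y, z in m; "wx", "wy", "wz": the turn, a rotation vector about the world's x, y, z in rad; "grip": the gripper's target within -1 to 1 (shut at 1, half-way at 0, fully open at -1). In form: [{"dx": .., "dy": .., "dz": .., "wx": .., "wy": .., "wz": .., "grip": ..}, ...]. A call has 1 to 10 rows; each row shifts and turns the commanded pose from where the row before left it; what a row does not reach is not made up. A row lasts 1/10 s, in which the tool goes at most 50 mm and 8.59 degrees, less where a joint would pass 70% of its speed; a pose out of reach is approached as far as the arm can. A call with a gripper value outside its range is refused whole. The fingers move at their own pace and stop on an object; FORCE is the grip in N (left out, the last holds). Time passes only in rows, so rows that do not move let the fingers close. It gives the time, the measured TCP pose, the force and the opening at its end, in the units of the state.
- env.state(): the state, without advancing time (a new reading comes with each control period).
- env.grab_frame(name): name is "scene" or "top" or "wrist"; returns the picture (400x640x3 uint8, red, green, blue); there is no depth.
- env.get_calibration(name): a dict with "fx", "fy", "cx", "cy" (pixels), "k1" (the pictures are not rectified: a ray, as slopes to the right and down, at radius r is drawn at 1 + k1 r^2 times it, then the intrinsics apply), "R" (3x3) and "t" (3): a world point X has camera coordinates R X + t. Camera axes: x right, y down, z forward; pixel columns grow to the right and rows downward; lengths in mm; the calibration is good to about 2 mm. A picture is of the moment at which its call begins: read the wrist's pose just before it. get_calibration takes no time and is no camera call; for the wrist camera it gives the pose at the moment of the call.
- env.job_done(): hands the job in, once; it reports no verdict.
The state is a dict: "time_s": time; "qpos": joint angles; "qvel": joint speeds; "effort": joint torques, N m; "ee_pos": TCP position; "ee_rot": TCP orientation; "force": force on the tool from outside, world axes, zero at the start; "torque": the same for the moment, N m; "gripper_width": finger opening in mm.
Only numpy, scipy, OpenCV 4.12 (cv2) and the standard library are available. Lean on these libraries where they do the work, as an engineer would, in place of code of your own. Each camera call takes 0.05 s, during which the arm holds its last target. There are 200 camera calls.

## Working session

There is one attempt and no reset: what is moved stays moved. The work goes in short steps, Python scripts to look and compute and a shell command to move; the robot and the scene stay as the last step left them, time stands still between calls to the robot, and variables do not carry over. Pictures are saved under pics/ and viewed, about 8 in all and at most 12, crops included, and the job is handed in when it is done.

```bash
mkdir -p pics; python3 - <<'E'
from workcell import env
import cv2
print(env.state())
for n in("scene","top"):
    f=env.grab_frame(n); cv2.imwrite(f"pics/{n}0.png",f[:,:,::-1]); c=env.get_calibration(n); print(n,c)
E
```

```text
{'time_s': 0.0, 'qpos': array([ 6.86992006e+01,  1.83514072e+01,  8.97071473e+01,  3.77653320e-04,
        7.20419944e+01, -1.14695148e+00]), 'qvel': array([-0.10378516, -0.067555  ,  0.12223327,  0.03405768,  0.04381945,
        0.08344369]), 'effort': array([ 9.70841138e-04, -4.12463057e+01, -2.31967145e+01,  7.29157543e-02,
        4.59617155e-02, -1.52434241e-04]), 'ee_pos': array([197.93632981, 539.32269619, 213.1175897 ]), 'ee_rot': array([-1.79899478e+02, -2.37163883e-03,  1.59846033e+02]), 'force': array([ 0.30845003, -0.87677101,  0.24403735]), 'torque': array([-0.00942496, -0.00674958,  0.02748117]), 'gripper_width': 91.10736560029198}
scene {'fx': 512.6412554548673, 'fy': 512.6412554548673, 'cx': 324.6253273942377, 'cy': 200.25625750899508, 'k1': -0.008239989642955477, 'R': array([[ 0.80731356,  0.58991223, -0.0157597 ],
       [ 0.46945435, -0.65818672, -0.58855999],
       [-0.35757156,  0.467754  , -0.80829993]]), 't': array([-510.79233694, -178.36047227, 1185.25802539])}
top {'fx': 511.4030676010825, 'fy': 511.4030676010825, 'cx': 317.41277135456704, 'cy': 199.60407057741713, 'k1': -0.16222996410339002, 'R': array([[-0.00843559, -0.99950187, -0.03041127],
       [-0.99702964,  0.01073525, -0.07626694],
       [ 0.07655542,  0.02967758, -0.99662355]]), 't': array([  77.55178254,  603.97264749, 1200.31535143])}
```

View pics/scene0.png

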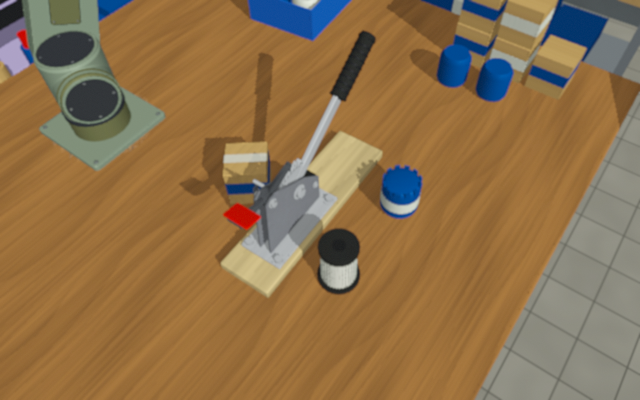

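View pics/top0.png

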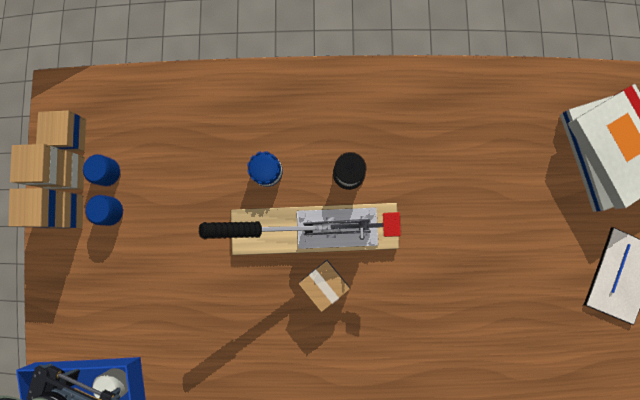

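The scene shows the board, with the red tab at (242,216) and the grip from (339,97) to (370,36). In the top view the tab is at (391,224), the grip spans (200..261, 230), the carton is at (325,286), the filter at (265,168) and the cartridge at (350,170). Next I fit the stand pose and lever angle to these pixels.

```bash
cat > h.py <<'E'
import numpy as np
from workcell import env
def proj(c,X):
    p=np.asarray(X)@np.array(c["R"]).T+c["t"]; s=p[:,:2]/p[:,2:]
    s=s*(1+c["k1"]*(s**2).sum(1,keepdims=True))
    return s*[c["fx"],c["fy"]]+[c["cx"],c["cy"]]
def world(p,P):
    c,s=np.cos(p[2]),np.sin(p[2]); P=np.asarray(P,float)
    return np.c_[c*P[:,0]-s*P[:,1]+p[0],s*P[:,0]+c*P[:,1]+p[1],P[:,2]]
def lev(th,r,o=0): return [-40+r*np.cos(th)-o*np.sin(th),0,115+r*np.sin(th)+o*np.cos(th)]
E
python3 - <<'E'
from h import *
from scipy.optimize import least_squares
T,S=env.get_calibration("top"),env.get_calibration("scene")
def pts(p): return world(p,[[200,55,25],[200,-55,25],[-200,55,25],[-200,-55,25],lev(p[3],303),lev(p[3],178),[-167,0,185]])
t=np.array([[232,254],[231,210],[399,247],[397,203],[200,230],[261,229],[391,224]])
s=np.array([[341,132],[382,152],[222,264],[268,294],[370,36],[339,97],[242,216]])
f=lambda p:np.r_[proj(T,pts(p))-t,proj(S,pts(p))-s].ravel()
r=least_squares(f,[500,100,1.57,.7],loss="soft_l1"); p=r.x; print(p,np.degrees(p[2:])); print(f(p).reshape(-1,2).round(1))
print("tab,grip240,grip0,pivot",world(p,[[-167,0,185],lev(p[3],240),lev(0,240),[-40,0,115]]).round(0))
# objects: intersect top view with the height of top faces
for n,u,h in(("oil",(265,168),83),("cart",(350,168),107),("carton",(325,286),94)):
    q=least_squares(lambda x:(proj(T,[[x[0],x[1],h]])-u).ravel(),[500,0]).x; print(n,q.round(0))
E
```

```text
[535.40734044  79.49929217   1.60337433   0.61733845] [91.86658222 35.37088772]
[[ 0.2  0.8]
 [-0.3 -0.9]
 [ 0.3  1.1]
 [ 0.  -1. ]
 [ 0.2  0.1]
 [-2.1 -0.2]
 [ 1.1 -0.4]
 [-0.4 -1.6]
 [ 2.  -0.8]
 [-1.7 -0.1]
 [-0.1  0.7]
 [ 0.6 -1.4]
 [-0.7  2.2]
 [ 0.4 -0.3]]
tab,grip240,grip0,pivot [[541. -87. 185.]
 [530. 235. 254.]
 [529. 279. 115.]
 [537.  40. 115.]]
oil [674. 190.]
cart [669.  -4.]
carton [405.  54.]
```

```bash
python3 -m jog '[{"dx":0.01,"dy":-0.03,"grip":1},{"dx":0.02,"dy":-0.045,"grip":1},{"dx":0.02,"dy":-0.045,"grip":1},{"dx":0.02,"dy":-0.045,"grip":1},{"dx":0.02,"dy":-0.045,"grip":1},{"dx":0.02,"dy":-0.045,"grip":1},{"dx":0.02,"dy":-0.045,"grip":1},{"dx":0.02,"dy":-0.045,"grip":1},{"dx":0.02,"dy":-0.045,"grip":1},{"dx":0.02,"dy":-0.045,"grip":1}]' 20
python3 -m jog '[{"dx":0.015,"dy":-0.02,"grip":1},{"dx":0.015,"dy":-0.02,"grip":1},{"dx":0.015,"dy":-0.02,"grip":1},{"dx":0.015,"dy":-0.02,"grip":1},{"dx":0.015,"dy":-0.02,"grip":1},{"dx":0.015,"dy":-0.02,"grip":1},{"dx":0.015,"dy":-0.02,"grip":1},{"dx":0.015,"dy":-0.02,"grip":1},{"dx":0.015,"dy":-0.02,"grip":1},{"grip":1}]' 20
```

```text
invalid input
invalid input
```

```bash
python3 -m jog '[{"dx":0.01,"dy":-0.03,"dz":0,"wx":0,"wy":0,"wz":0,"grip":1}]' 20
```

```text
time_s: 0.2
ee_pos: [207.6, 511.7, 213.0]
ee_rot: [180.0, -0.0, 160.0]
force: [1.2, -1.4, -0.1]
gripper_width: 86.1
```

```bash
python3 -m jog '[{"dx":0.02,"dy":-0.045,"dz":0,"wx":0,"wy":0,"wz":0,"grip":1},{"dx":0.02,"dy":-0.045,"dz":0,"wx":0,"wy":0,"wz":0,"grip":1},{"dx":0.02,"dy":-0.045,"dz":0,"wx":0,"wy":0,"wz":0,"grip":1},{"dx":0.02,"dy":-0.045,"dz":0,"wx":0,"wy":0,"wz":0,"grip":1},{"dx":0.02,"dy":-0.045,"dz":0,"wx":0,"wy":0,"wz":0,"grip":1},{"dx":0.02,"dy":-0.045,"dz":0,"wx":0,"wy":0,"wz":0,"grip":1},{"dx":0.02,"dy":-0.045,"dz":0,"wx":0,"wy":0,"wz":0,"grip":1},{"dx":0.02,"dy":-0.045,"dz":0,"wx":0,"wy":0,"wz":0,"grip":1},{"dx":0.02,"dy":-0.045,"dz":0,"wx":0,"wy":0,"wz":0,"grip":1},{"dx":0.01,"dy":-0.03,"dz":0,"wx":0,"wy":0,"wz":0,"grip":1}]' 20
```

```text
time_s: 1.2
ee_pos: [398.9, 72.1, 213.9]
ee_rot: [-180.0, 0.0, 159.7]
force: [-0.5, 0.9, -0.5]
gripper_width: 6.1
```

```bash
python3 -m jog '[{"dx":0.018,"dy":-0.02,"dz":0,"wx":0,"wy":0,"wz":0,"grip":1},{"dx":0.018,"dy":-0.02,"dz":0,"wx":0,"wy":0,"wz":0,"grip":1},{"dx":0.018,"dy":-0.02,"dz":0,"wx":0,"wy":0,"wz":0,"grip":1},{"dx":0.018,"dy":-0.02,"dz":0,"wx":0,"wy":0,"wz":0,"grip":1},{"dx":0.018,"dy":-0.02,"dz":0,"wx":0,"wy":0,"wz":0,"grip":1},{"dx":0.018,"dy":-0.02,"dz":0,"wx":0,"wy":0,"wz":0,"grip":1},{"dx":0.018,"dy":-0.02,"dz":0,"wx":0,"wy":0,"wz":0,"grip":1},{"dx":0.016,"dy":-0.02,"dz":0,"wx":0,"wy":0,"wz":0,"grip":1},{"dx":0,"dy":0,"dz":0,"wx":0,"wy":0,"wz":0,"grip":1}]' 20
python3 - <<'E'
from workcell import env
import cv2,numpy as np
a=env.grab_frame("scene")[100:340,130:450]; b=env.grab_frame("wrist")
print(env.state()["ee_pos"],env.state()["force"])
cv2.imwrite("pics/a1.png",np.vstack([cv2.resize(a,(400,300)),cv2.resize(b,(400,250))])[:,:,::-1])
E
```

```text
time_s: 2.1
ee_pos: [541.6, -87.3, 213.1]
ee_rot: [-180.0, 0.0, 159.7]
force: [0.4, -0.2, -1.0]
gripper_width: 0.7
[539.65463173 -85.19590986 213.29605455] [-0.61922096 -0.52346877  0.77772284]
```

View pics/a1.png

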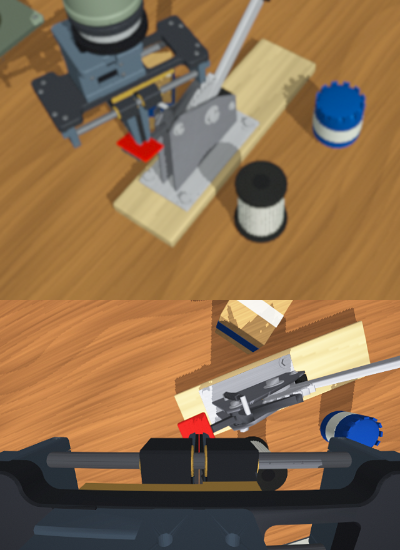

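The closed fingers stand just above the red tab and nothing is touching. I move out about 4 mm and press down.

```bash
python3 -m jog '[{"dx":0.002,"dy":-0.004,"dz":-0.01,"wx":0,"wy":0,"wz":0,"grip":1},{"dx":0,"dy":0,"dz":-0.01,"wx":0,"wy":0,"wz":0,"grip":1},{"dx":0,"dy":0,"dz":-0.006,"wx":0,"wy":0,"wz":0,"grip":1},{"dx":0,"dy":0,"dz":-0.006,"wx":0,"wy":0,"wz":0,"grip":1},{"dx":0,"dy":0,"dz":-0.005,"wx":0,"wy":0,"wz":0,"grip":1},{"dx":0,"dy":0,"dz":0,"wx":0,"wy":0,"wz":0,"grip":1}]'
python3 -m jog '[{"dx":0,"dy":0,"dz":-0.005,"wx":0,"wy":0,"wz":0,"grip":1},{"dx":0,"dy":0,"dz":-0.005,"wx":0,"wy":0,"wz":0,"grip":1},{"dx":0,"dy":0,"dz":0,"wx":0,"wy":0,"wz":0,"grip":1}]'
```

```text
time_s: 2.8
ee_pos: [541.8, -88.9, 176.3]
ee_rot: [180.0, -0.1, 159.8]
force: [-0.5, 0.4, -0.6]
gripper_width: 0.3
time_s: 3.1
ee_pos: [541.6, -89.0, 166.0]
ee_rot: [-180.0, -0.1, 159.8]
force: [0.4, -0.5, -0.2]
gripper_width: 0.2
```

```bash
python3 - <<'E'
from workcell import env
import cv2,numpy as np
a=env.grab_frame("scene")[140:290,180:340]; b=env.grab_frame("wrist")[60:260,200:480]
print(env.state()["ee_pos"],env.state()["force"])
cv2.imwrite("pics/a2.png",np.vstack([cv2.resize(a,(480,450)),cv2.resize(b,(480,343))])[:590,:,::-1])
E
```

```text
[542.04730356 -89.10128968 166.71220331] [-0.72774764  0.19231885 -0.08683322]
```

View pics/a2.png

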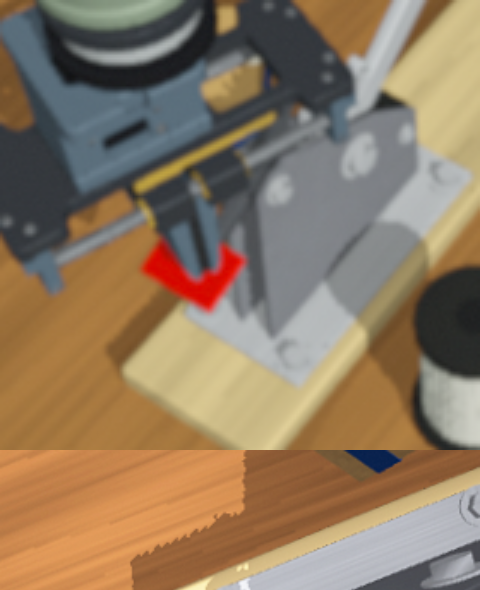

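The fingers are on the tab, which looks lower and tilted. I press further to make sure it has flipped.

```bash
python3 -m jog '[{"dx":0,"dy":0,"dz":-0.005,"wx":0,"wy":0,"wz":0,"grip":1},{"dx":0,"dy":0,"dz":-0.005,"wx":0,"wy":0,"wz":0,"grip":1},{"dx":0,"dy":0,"dz":0,"wx":0,"wy":0,"wz":0,"grip":1}]'
python3 -m jog '[{"dx":0,"dy":0,"dz":0.015,"wx":0,"wy":0,"wz":0,"grip":1},{"dx":0,"dy":0,"dz":0.03,"wx":0,"wy":0,"wz":0,"grip":1},{"dx":0,"dy":0,"dz":0.04,"wx":0,"wy":0,"wz":0,"grip":1},{"dx":-0.03,"dy":0,"dz":0.04,"wx":0,"wy":0,"wz":0,"grip":1},{"dx":-0.04,"dy":0,"dz":0.02,"wx":0,"wy":0,"wz":0,"grip":1},{"dx":-0.04,"dy":0,"dz":0,"wx":0,"wy":0,"wz":0,"grip":1},{"dx":-0.02,"dy":0,"dz":0,"wx":0,"wy":0,"wz":0,"grip":1}]'
python3 - <<'E'
from workcell import env
import cv2,numpy as np
a=env.grab_frame("scene")[140:290,180:340]; b=env.grab_frame("top")[130:310,180:420]
cv2.imwrite("pics/a3.png",np.vstack([cv2.resize(a,(320,300)),cv2.resize(b,(400,300))[:,:320]])[:,:,::-1])
E
```

```text
time_s: 3.5
ee_pos: [541.5, -89.1, 156.0]
ee_rot: [-180.0, -0.1, 159.8]
force: [-0.8, -0.1, 0.4]
gripper_width: 0.6
time_s: 4.2
ee_pos: [409.6, -89.0, 303.0]
ee_rot: [180.0, 0.1, 159.8]
force: [0.5, -0.1, -0.5]
gripper_width: 0.5
```

View pics/a3.png

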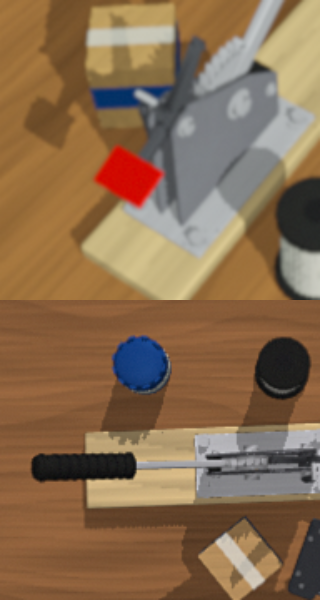

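The pawl has flipped: its nose is clear of the quadrant, and the tab has sunk from scene (242,216) to about (244,228), which fits about 35 mm. The lever is still up. Next I go above the grip.

```bash
python3 -m jog '[{"dx":0,"dy":0.02,"dz":0.01,"wx":0,"wy":0,"wz":0,"grip":1},{"dx":0,"dy":0.04,"dz":0.01,"wx":0,"wy":0,"wz":0,"grip":1},{"dx":0,"dy":0.04,"dz":0.01,"wx":0,"wy":0,"wz":0,"grip":1},{"dx":0,"dy":0.04,"dz":0,"wx":0,"wy":0,"wz":0,"grip":1},{"dx":0,"dy":0.04,"dz":0,"wx":0,"wy":0,"wz":0,"grip":1},{"dx":0,"dy":0.04,"dz":0,"wx":0,"wy":0,"wz":0,"grip":1},{"dx":0,"dy":0.04,"dz":0,"wx":0,"wy":0,"wz":0,"grip":1},{"dx":0,"dy":0.04,"dz":0,"wx":0,"wy":0,"wz":0,"grip":1},{"dx":0,"dy":0.018,"dz":0,"wx":0,"wy":0,"wz":0,"grip":1},{"dx":0,"dy":0,"dz":0,"wx":0,"wy":0,"wz":0,"grip":1}]'
python3 -m jog '[{"dx":0.03,"dy":0,"dz":0,"wx":0,"wy":0,"wz":0,"grip":1},{"dx":0.04,"dy":0,"dz":0,"wx":0,"wy":0,"wz":0,"grip":1},{"dx":0.04,"dy":0,"dz":0,"wx":0,"wy":0,"wz":0,"grip":1},{"dx":0.01,"dy":0,"dz":0,"wx":0,"wy":0,"wz":0,"grip":1},{"dx":0,"dy":0,"dz":0,"wx":0,"wy":0,"wz":0,"grip":1}]'
python3 - <<'E'
from workcell import env
import cv2,numpy as np
a=env.grab_frame("scene")[0:240,180:500]; b=env.grab_frame("wrist")
print(env.state()["ee_pos"],env.state()["force"])
cv2.imwrite("pics/a4.png",np.vstack([cv2.resize(a,(400,300)),cv2.resize(b,(400,250))])[:,:,::-1])
E
```

```text
time_s: 5.3
ee_pos: [412.9, 231.6, 331.1]
ee_rot: [180.0, -0.0, 160.1]
force: [0.4, 0.1, -0.0]
gripper_width: 0.9
time_s: 5.8
ee_pos: [533.6, 227.9, 330.6]
ee_rot: [-179.9, -0.1, 159.7]
force: [-0.8, 0.6, 0.9]
gripper_width: 0.3
[531.5412075  228.31586604 331.77783505] [-1.02874326 -1.31365247  0.02900953]
```

View pics/a4.png

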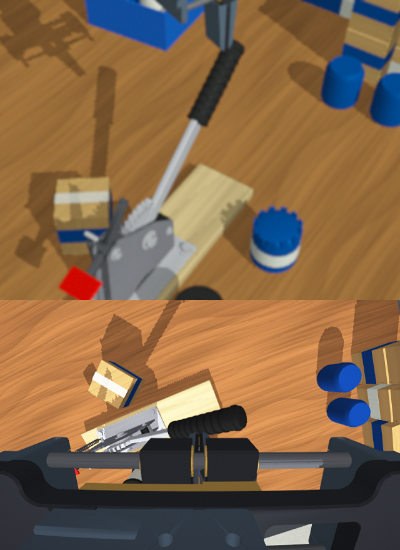

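The fingers are above the middle of the grip. I lower them and follow the grip's arc.

```bash
python3 -m jog '[{"dx":0,"dy":0,"dz":-0.02,"wx":0,"wy":0,"wz":0,"grip":1},{"dx":0,"dy":0,"dz":-0.02,"wx":0,"wy":0,"wz":0,"grip":1},{"dx":0,"dy":0.002,"dz":-0.01,"wx":0,"wy":0,"wz":0,"grip":1},{"dx":0,"dy":0.004,"dz":-0.008,"wx":0,"wy":0,"wz":0,"grip":1},{"dx":0,"dy":0.004,"dz":-0.008,"wx":0,"wy":0,"wz":0,"grip":1},{"dx":0,"dy":0.004,"dz":-0.008,"wx":0,"wy":0,"wz":0,"grip":1}]'
python3 -m jog '[{"dx":0,"dy":0.004,"dz":-0.008,"wx":0,"wy":0,"wz":0,"grip":1},{"dx":0,"dy":0.004,"dz":-0.008,"wx":0,"wy":0,"wz":0,"grip":1},{"dx":0,"dy":0.004,"dz":-0.008,"wx":0,"wy":0,"wz":0,"grip":1},{"dx":0,"dy":0.004,"dz":-0.008,"wx":0,"wy":0,"wz":0,"grip":1},{"dx":0,"dy":0.004,"dz":-0.008,"wx":0,"wy":0,"wz":0,"grip":1},{"dx":0,"dy":0.003,"dz":-0.008,"wx":0,"wy":0,"wz":0,"grip":1}]'
```

```text
time_s: 6.5
ee_pos: [531.0, 244.1, 260.1]
ee_rot: [179.8, -0.0, 159.9]
force: [-3.3, -0.1, 7.3]
gripper_width: 0.5
time_s: 7.1
ee_pos: [531.4, 267.8, 212.0]
ee_rot: [179.8, -0.0, 159.9]
force: [-2.3, 1.5, 5.7]
gripper_width: 0.4
```

```bash
python3 -m jog '[{"dx":0,"dy":0.002,"dz":-0.008,"wx":0,"wy":0,"wz":0,"grip":1},{"dx":0,"dy":0.002,"dz":-0.008,"wx":0,"wy":0,"wz":0,"grip":1},{"dx":0,"dy":0.002,"dz":-0.008,"wx":0,"wy":0,"wz":0,"grip":1},{"dx":0,"dy":0.002,"dz":-0.008,"wx":0,"wy":0,"wz":0,"grip":1},{"dx":0,"dy":0.002,"dz":-0.008,"wx":0,"wy":0,"wz":0,"grip":1},{"dx":0,"dy":0.001,"dz":-0.008,"wx":0,"wy":0,"wz":0,"grip":1}]'
python3 -m jog '[{"dx":0,"dy":0.001,"dz":-0.008,"wx":0,"wy":0,"wz":0,"grip":1},{"dx":0,"dy":0,"dz":-0.008,"wx":0,"wy":0,"wz":0,"grip":1},{"dx":0,"dy":0,"dz":-0.006,"wx":0,"wy":0,"wz":0,"grip":1},{"dx":0,"dy":0,"dz":-0.006,"wx":0,"wy":0,"wz":0,"grip":1},{"dx":0,"dy":0,"dz":0,"wx":0,"wy":0,"wz":0,"grip":1}]'
```

```text
time_s: 7.7
ee_pos: [532.2, 279.4, 164.1]
ee_rot: [179.7, 0.0, 159.9]
force: [-1.3, 3.4, 5.3]
gripper_width: 0.2
time_s: 8.2
ee_pos: [532.4, 278.6, 134.5]
ee_rot: [179.9, 0.1, 159.9]
force: [-0.2, 0.4, 1.4]
gripper_width: 0.5
```

```bash
python3 -m jog '[{"dx":0,"dy":0,"dz":-0.002,"wx":0,"wy":0,"wz":0,"grip":1},{"dx":0,"dy":0,"dz":-0.002,"wx":0,"wy":0,"wz":0,"grip":1},{"dx":0,"dy":0,"dz":0,"wx":0,"wy":0,"wz":0,"grip":1},{"dx":0,"dy":0,"dz":0,"wx":0,"wy":0,"wz":0,"grip":1}]'
```

```text
time_s: 8.6
ee_pos: [532.4, 278.6, 130.6]
ee_rot: [179.9, 0.0, 159.8]
force: [-1.9, 4.4, 5.8]
gripper_width: 0.6
```

Contact is firm at z ≈ 130.6, which is the expected grip top with the lever level. I retreat and check.

```bash
python3 -m jog '[{"dx":0,"dy":0,"dz":0,"wx":0,"wy":0,"wz":0,"grip":1},{"dx":0,"dy":0,"dz":0.02,"wx":0,"wy":0,"wz":0,"grip":1},{"dx":0,"dy":0,"dz":0.04,"wx":0,"wy":0,"wz":0,"grip":1},{"dx":-0.01,"dy":0,"dz":0.04,"wx":0,"wy":0,"wz":0,"grip":1},{"dx":-0.04,"dy":0.02,"dz":0.02,"wx":0,"wy":0,"wz":0,"grip":1},{"dx":-0.04,"dy":0.02,"dz":0,"wx":0,"wy":0,"wz":0,"grip":1},{"dx":-0.04,"dy":0.02,"dz":0,"wx":0,"wy":0,"wz":0,"grip":1},{"dx":-0.04,"dy":0.02,"dz":0,"wx":0,"wy":0,"wz":0,"grip":1},{"dx":-0.02,"dy":0.02,"dz":0,"wx":0,"wy":0,"wz":0,"grip":1},{"dx":0,"dy":0,"dz":0,"wx":0,"wy":0,"wz":0,"grip":1}]'
python3 - <<'E'
from h import *
import cv2
p=[535.4,79.5,1.6034]
a=env.grab_frame("scene").copy(); b=env.grab_frame("top").copy()
for im,n in((a,"scene"),(b,"top")):
    for th,c in((0,(0,255,0)),(.1,(255,0,255))):
        for q in proj(env.get_calibration(n),world(p,[lev(th,178),lev(th,303)])): cv2.circle(im,tuple(int(round(v)) for v in q),2,c,-1)
s=env.state(); print(s["ee_pos"],s["force"],s["qvel"])
cv2.imwrite("pics/a5.png",np.vstack([cv2.resize(a[80:300,190:450],(390,330)),cv2.resize(b[130:310,180:440],(390,270))])[:,:,::-1])
E
```

```text
time_s: 9.6
ee_pos: [339.9, 378.4, 249.4]
ee_rot: [-179.9, -0.0, 160.1]
force: [0.3, 0.5, 0.0]
gripper_width: 0.5
[342.19922167 377.07655377 249.40457546] [ 0.75264213 -0.80064262 -0.30367373] [-1.54931206  0.27079303 -0.45678485  0.36749633 -0.06321919  0.0116016 ]
```

View pics/a5.png

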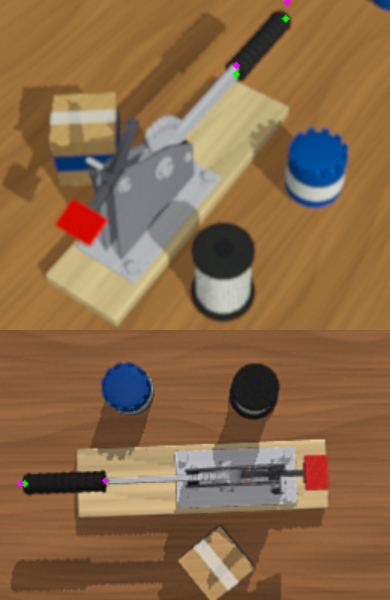

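The grip end lies on the green mark for 0 rad, clearly off the magenta mark for 0.1 rad. The pawl is still flipped, the neighbouring objects are where they were, and the arm is clear.

```bash
python3 -c "
from workcell import env
print(env.job_done())"
```

```text
the job is handed in; nothing more can be done
None
```

The brake is released, and I handed the job in after about 10 s of robot time; no verdict was reported. I pressed the red tab down about 30 mm with closed fingers until the pawl flipped. I then pushed the grip down along its arc onto the stop and moved the arm well clear.

**Lever:** the last pictures show the grip end on the position predicted for 0 rad, clearly off the one for 0.1 rad. The fingers met it at about 131 mm, the expected height for a level lever, with 6 to 7 N on the fingers at most.

**Pawl:** it is still flipped over and clear of the teeth, judged by eye in the pictures, not as a measured angle.

**Filters and carton:** all three look upright and in place in the pictures; I did not measure them again.

**Disagreement:** the force readings taken during the tab press showed almost nothing, against the expected 3 to 6 N. I relied on the pictures to confirm the flip. No check failed.

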